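# Open the middle-sized solvent bottle's push-and-turn cap

## Task

Of the three white solvent bottles standing on the bench, open the middle-sized one: push its black safety cap down, keep it down while you twist it anticlockwise until it is free, then lift it straight off. Finish still holding the cap level and still, about 5 to 10 cm above the neck of its bottle; do not put it down. Leave the smallest and the largest bottle shut and everything else on the bench where it is.

Things in the scene. Friction and masses are not known exactly. Their poses are not given: they have to be found in the camera images.
- cap_medium: black round ribbed push-and-turn cap of the medium bottle, 46 mm in diameter, 30 mm tall; origin on its axis at its lower rim, z up through its flat top (top at 30 mm). Shut, the origin is 115.5 mm above its bottle's origin. About 30 g. Grip its sides firmly (30 to 50 N) from above, at any yaw.
- cap_medium_top (a point): centre of the medium cap's top. Pushed straight down against a spring (6 N at rest, 11 N at the bottom of its 5.5 mm travel) the cap passes its catches from 3.5 mm down; 4.5 to 5 mm is best. Kept down it turns anticlockwise (seen from above) only; it is free to lift from 35 to 85 degrees, best at 60; stop near 90. Neither pulling nor turning alone frees it.
- bottle_medium: medium white plastic bottle, body 62 mm in diameter, held upright and unable to turn in a dark round cup 76 mm wide and 28 mm high, fixed to the bench; origin on the bottle's axis at the bench surface, z up. Shoulder 110 mm, top of the closed cap 145.5 mm above the bench.
- neck_medium (a point): centre of the top of the medium bottle's neck, 126 mm above the bench, hidden under the closed cap. The neck is 29 mm wide, 38 mm over its three catches; a sprung seal stands up to 6.5 mm above this point.
- cap_small: black round ribbed push-and-turn cap of the small bottle, 36 mm in diameter, 30 mm tall; origin on its axis at its lower rim, z up through its flat top (top at 30 mm). Shut, the origin is 100.5 mm above its bottle's origin. Works like the medium one; is to stay shut.
- bottle_small: small white plastic bottle, body 48 mm in diameter, held upright and unable to turn in a dark round cup 62 mm wide and 28 mm high, fixed to the bench; origin on the bottle's axis at the bench surface, z up. Shoulder 95 mm, top of the closed cap 130.5 mm above the bench.
- cap_large: black round ribbed push-and-turn cap of the large bottle, 58 mm in diameter, 30 mm tall; origin on its axis at its lower rim, z up through its flat top (top at 30 mm). Shut, the origin is 130.5 mm above its bottle's origin. Works like the medium one; is to stay shut.
- bottle_large: large white plastic bottle, body 76 mm in diameter, held upright and unable to turn in a dark round cup 90 mm wide and 28 mm high, fixed to the bench; origin on the bottle's axis at the bench surface, z up. Shoulder 125 mm, top of the closed cap 160.5 mm above the bench.
- connector_a: loose black connector, 34 x 20 mm, 18 mm high, lying between two bottles; origin at the centre of its underside. Bystander.
- connector_b: loose black connector, 34 x 20 mm, 18 mm high, lying between two bottles; origin at the centre of its underside. Bystander.
- connector_c: loose black connector, 34 x 20 mm, 18 mm high, lying on the robot's side of the bottles; origin at the centre of its underside. Bystander.
- tape_roll: loose yellow ring of tape lying flat beyond the bottles, 76 mm outside, 24 mm high; origin at the centre of its underside. Bystander.
- screwdriver: loose screwdriver lying beyond the bottles, about 0.2 m long along its x; origin under its middle. Bystander.
- wick_spool: loose grey spool, 40 mm across, 19 mm high, lying flat on the robot's side of the bottles; origin at the centre of its underside. Bystander.
Mind the look-alikes: they are no part of the job. Leave any orange or yellow look-alike of the cap_small alone.

How it is judged:
By the outcome, as a careful person would: the job done as asked, in the order asked, and still so for the second after the job is handed in, while the arm keeps its last pose, push and grip.
It also fails if it takes over 38 s, if anything falls off the work surface, if the arm or the gripper's body presses on something with over 40 N, if the wrist force passes 120 N, or if a joint passes its speed limit or range.

## Robot

A 6-joint arm with a two-finger parallel gripper is mounted at the origin on the work surface. World frame = base frame: x ahead of the robot, y to its left, z up, the work surface at z = 0. Lengths are in m, angles in rad, forces in N, time in s.
With the tool pointing down it reaches from about 0.325 to 0.875 m from the base axis. Payload 4.4 kg.
Tool frame: the origin (TCP) lies at the very end of the fingers, on their centre line; the grasp point (between the pads) lies 19 mm behind it; z points along the fingers, y is the line along which they close (so a half turn about z gives the same grasp; the last joint's range is limited). The gripper opens to 85 mm and grips with 20 to 120 N. Pads are 22 mm wide; open, the fingers measure 114 mm over their backs; the gripper's body (76 mm by 85 mm) begins 54 mm behind the grasp point. The pads swing forward as they close: fully open they stand 13 mm farther back than shut.
Start: joints at [-1.462, 0.207, 1.542, -0, 1.393, -0.15], TCP at [0.147, -0.556, 0.206] pointing down, gripper open.
Joint ranges: [-2.73, 2.73], [-0.86, 2.22], [0.23, 2.46], [-1.11, 4.25], [0.08, 2.63], [-2.82, 2.82]. Speed limits (rad/s): [2.79, 2.79, 3.14, 3.14, 3.14, 3.14].

## Interface

Orientations are given as a unit quaternion [x, y, z, w].
In Python, from plant import env gives the robot as it stands. The module is installed in compiled form; this text tells all that it offers.
- The arm moves only by the tool send_rows, never from a script. Its argument "targets" is one flat list of numbers, 7 for each row, row after row: the turn, a rotation vector about the tool's x, y, z in rad, then the shift along the tool's x, y, z in mm, then the opening, from -1 (shut) to 1 (fully open). A call has 1 to 5 rows; each row is the pose to reach, as a shift and turn from the pose commanded when the call began, along the tool's axes at that moment; what a row does not reach only later rows make up. A row lasts 1/10 s, in which the tool goes at most 50 mm and 8.59 degrees, less where a joint would pass 70% of its speed; a pose out of reach is approached as far as the arm can. A call with a gripper value outside its range is refused whole. The fingers move at their own pace and stop on an object; "newtons" is the grip in N (left out, the last holds). Time passes only in rows, so rows that repeat a pose let the fingers close. It gives the time, the measured TCP pose, the force, the opening and the grip force at its end, in the units of the state.
- env.get_obs(): the state, without advancing time (a new reading comes with each control period).
- env.get_image(name): name is "side" or "top" or "wrist"; returns a dict with "img" (420x560x3 uint8, red, green, blue), "intrinsics" (3x3 intrinsics, pixels), "world_to_cam" (4x4, takes a point from world to camera coordinates); the wrist camera has in their place "hand_eye" (4x4, takes a point from camera to tool coordinates, whose origin is the TCP and whose axes are the flange's). Camera axes: x right, y down, z forward; pixel columns grow to the right and rows downward; lengths in m; the calibration is good to about 2 mm. The wrist camera is an equidistant fisheye: a pixel r from the principal point sees the ray r / f radians off the axis. A picture is of the moment at which its call begins: read the wrist's pose just before it. There is no depth.
- env.finish_job(): hands the job in; it is judged then, once.
Trained networks look in a picture, given as the dict that the camera call returned (one of the last four; its "shot" number tells which), for a name from the list of things; names that differ only in an ending like _2 or _b are one class to them, and where a whole thing is asked for, a point or a joint stands for the part that bears it (a point fixed in the world has none). Each returns a list of dicts, best first, with "conf" (0 to 1); they miss things now and then, are a little off and sometimes report something else, mostly with a low value. They report only what shows in the picture. A call takes as long as a camera call. They do not tell look-alikes from the thing itself.
- env.search_frame(target, picture): "centre" ([column, row] in pixels, amid what is visible of it).
- env.silhouettes(target, picture): "region" (420x560 bool, what is visible of it) and "centre" ([column, row] in pixels, amid what is visible of it).
- env.place_of(target, picture): "centre" ([column, row] in pixels: a listed point, or the origin of a listed thing).
The state is a dict: "time_s": time; "joints": joint angles; "joint_vel": joint speeds; "effort": joint torques, N m; "eef_pos": TCP position; "ee_rot": TCP orientation; "ft_force": force on the tool from outside, world axes, zero at the start; "wrist_torque": the same for the moment, N m; "width": opening from 0.0 (shut) to 1.0 (fully open); "finger_force": force on a finger pad.
Only numpy, scipy, OpenCV 4.12 (cv2) and the standard library are available. Lean on these libraries where they do the work, as an engineer would, in place of code of your own. Each camera call takes 0.05 s, during which the arm holds its last target. There are 200 camera calls.

## Working session

There is one attempt and no reset: what is moved stays moved. The work goes in short steps, Python scripts to look and compute and a tool call to move; the robot and the scene stay as the last step left them, time stands still between calls to the robot, and variables do not carry over. Pictures are saved under pics/ and viewed, at most 10 in all, crops included, and the job is handed in when it is done.

Besides the shell and the picture viewer there is one more tool, called by a JSON object that holds its "op" and its "data". send_rows: Moves the arm, as the interface text tells. Its arguments: {"type":"object","properties":{"targets":{"type":"array"},"newtons":{"type":"number"}},"required":["targets"]}

```bash
mkdir -p pics
cat > h.py <<'E'
import numpy as np, cv2
from scipy.spatial.transform import Rotation as R
from plant import env
def save(p,n): cv2.imwrite(f'pics/{n}.png',p['img'][:,:,::-1])
def plane(p,px,z):
    K,T=np.array(p['intrinsics']),np.array(p['world_to_cam'])
    d=T[:3,:3].T@np.linalg.solve(K,[px[0],px[1],1]); c=-T[:3,:3].T@T[:3,3]
    return c+d*(z-c[2])/d[2]
def proj(p,X):
    K,T=np.array(p['intrinsics']),np.array(p['world_to_cam'])
    q=K@(T[:3,:3]@np.array(X)+T[:3,3]); return q[:2]/q[2]
E
python3 - <<'E'
from h import *
o=env.get_obs(); print({k:np.round(v,3) for k,v in o.items()})
for n in ['top','side']:
    p=env.get_image(n); save(p,n)
    for t,z in [('cap_small',.1005),('cap_medium',.1155),('cap_large',.1305),('cap_medium_top',.1455)]:
        for r in env.place_of(t,p)[:4]: print(n,t,np.round(r['centre'],1),round(r['conf'],2),plane(p,r['centre'],z).round(4))
    a=cv2.imread(f'pics/{n}.png')
both=cv2.hconcat([cv2.imread('pics/top.png'),cv2.imread('pics/side.png')])
E
```

```text
{'time_s': np.float64(0.0), 'joints': array([-1.463,  0.207,  1.543,  0.   ,  1.394, -0.15 ]), 'joint_vel': array([ 0.002,  0.   , -0.001,  0.001,  0.   ,  0.001]), 'effort': array([ 1.0000e-03, -3.8303e+01, -2.9160e+01, -0.0000e+00,  1.1000e-02,
       -0.0000e+00]), 'eef_pos': array([ 0.147, -0.555,  0.205]), 'ee_rot': array([ 0.992,  0.129,  0.   , -0.001]), 'ft_force': array([0.333, 0.535, 0.506]), 'wrist_torque': array([0.018, 0.023, 0.035]), 'finger_force': np.float64(0.0), 'width': np.float64(1.0)}
top cap_small [318.9 262.6] 0.89 [ 0.4679 -0.0341  0.1005]
top cap_small [306.7 167.3] 0.87 [ 0.6293 -0.0176  0.1005]
top cap_small [295.1 204.4] 0.81 [0.5657 0.0033 0.1005]
top cap_small [267.4 169.1] 0.73 [0.6274 0.0493 0.1005]
top cap_medium [158.2 225.9] 0.61 [0.5312 0.2293 0.1155]
top cap_large [403.3 187.8] 0.6 [ 0.5851 -0.1716  0.1305]
top cap_medium_top [155.5 227.5] 0.82 [0.5251 0.2248 0.1455]
top cap_medium_top [296.9 217.6] 0.19 [0.5373 0.0016 0.1455]
side cap_small [291.1 211.3] 0.89 [ 0.5644 -0.0046  0.1005]
side cap_small [242.3 265.7] 0.76 [0.6221 0.1654 0.1005]
side cap_small [339.5 247.2] 0.74 [0.4663 0.0966 0.1005]
side cap_small [251.1 247.8] 0.62 [0.6179 0.1176 0.1005]
side cap_medium [297.3 290.2] 0.59 [0.5239 0.2246 0.1155]
side cap_large [294.1 160.7] 0.93 [ 0.5792 -0.1656  0.1305]
side cap_medium_top [297.4 275.5] 0.83 [0.5236 0.2257 0.1455]
```

View pics/top.png

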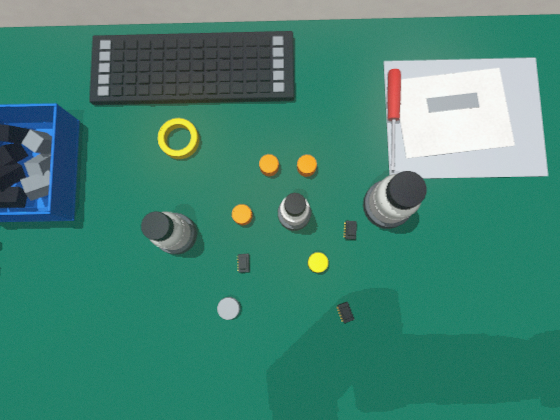

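View pics/side.png

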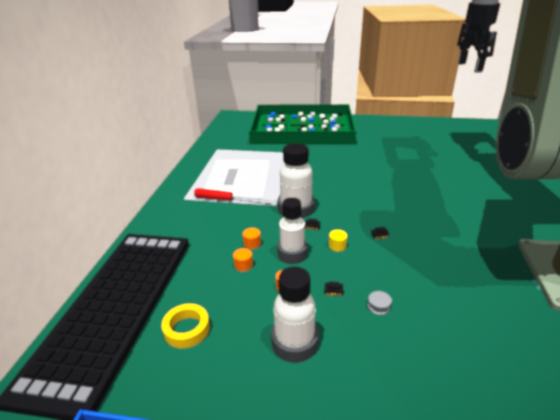

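Top view: large bottle at (405,188), small at (294,206), medium at (165,230), with loose orange and yellow look-alike caps at (242,214), (268,164), (307,165) and (318,262). The side view shows the same three bottles at (295,165), (291,215) and (296,295). The candidate for medium is the left bottle in the top view, which is the nearest in the side view. I'll confirm it by measuring sizes and viewing an enlarged crop.

Run:
```python
from h import *
from scipy.optimize import least_squares
p=env.get_image('top'); s=env.get_image('side')
for nm,z in [('small',.1005),('medium',.1155),('large',.1305)]:
    obs=[]
    for q in (p,s):
        for t,h in [('cap_'+nm,z),('bottle_'+nm,0)]:
            r=env.place_of(t,q)
            for k in r[:3]: print(nm,t,np.round(k['centre'],1),round(k['conf'],2),plane(q,k['centre'],h).round(4)[:2])
        r=env.silhouettes('cap_'+nm,q)
        for k in r[:2]:
            ys,xs=np.nonzero(k['region']); c=plane(q,k['centre'],z+.02)
            T=np.array(q['world_to_cam']);d=(T[:3,:3]@c+T[:3,3])[2]
            print('  sil',np.round(k['centre'],1),round(k['conf'],2),'width mm',((xs.max()-xs.min()+1)*d/q['intrinsics'][0][0]*1000).round(1))
a=cv2.resize(p['img'][190:270,120:220,::-1],None,fx=5,fy=5,interpolation=cv2.INTER_CUBIC)
b=cv2.resize(s['img'][135:365,255:340,::-1],None,fx=2.5,fy=2.5,interpolation=cv2.INTER_CUBIC)
c=np.zeros((575,500+b.shape[1],3),np.uint8);c[:400,:500]=a;c[:b.shape[0],500:]=b[:575]
cv2.imwrite('pics/crop.png',c)
```

```text
small cap_small [245.  217.1] 0.84 [0.5455 0.0877]
small cap_small [293.1 205.5] 0.78 [0.5639 0.0067]
small cap_small [305.5 169. ] 0.78 [ 0.6264 -0.0155]
small bottle_small [295.1 215. ] 0.71 [0.5617 0.002 ]
small bottle_small [401.6 190. ] 0.69 [ 0.6065 -0.2019]
  sil [307.5 165.7] 0.89 width mm 33.1
  sil [268.2 168.2] 0.8 width mm 31.5
small cap_small [340.  243.3] 0.89 [0.4658 0.0856]
small cap_small [240.8 264.6] 0.82 [0.6252 0.1631]
small cap_small [289.9 214.5] 0.77 [0.5652 0.0068]
small bottle_small [292.7 254.3] 0.55 [0.5606 0.0054]
  sil [290.  209.1] 0.82 width mm 34.1
  sil [242.3 259.2] 0.69 width mm 30.4
medium cap_medium [160.6 226. ] 0.67 [0.531  0.2253]
medium bottle_medium [174.4 234.9] 0.82 [0.5274 0.2312]
medium bottle_medium [154.5 225.1] 0.67 [0.5467 0.2696]
  sil [155.8 226.2] 0.97 width mm 52.8
  sil [345.8 311.3] 0.3 width mm 23.2
medium cap_medium [297.8 291.5] 0.7 [0.5229 0.2271]
medium bottle_medium [293.2 344.6] 0.78 [0.5299 0.2311]
  sil [298.9 285.4] 0.9 width mm 45.3
large cap_large [403.1 190.2] 0.85 [ 0.5811 -0.171 ]
large cap_large [391.9 120.6] 0.37 [ 0.6986 -0.1589]
large bottle_large [389.2 204.6] 0.82 [ 0.5787 -0.1769]
  sil [406.  188.1] 0.73 width mm 64.4
large cap_large [295.6 291.5] 0.74 [0.5241 0.2426]
large cap_large [296.5 159.8] 0.66 [ 0.5744 -0.1707]
large cap_large [378.  235.9] 0.61 [0.4044 0.0963]
large bottle_large [295.1 208.3] 0.85 [ 0.5779 -0.1695]
large bottle_large [187.6 327.5] 0.7 [0.7121 0.2207]
large bottle_large [290.2 214.2] 0.56 [ 0.5862 -0.1424]
  sil [296.5 158.2] 0.78 width mm 56.4
  sil [309.9 221.1] 0.25 width mm 25.2
```

View pics/crop.png

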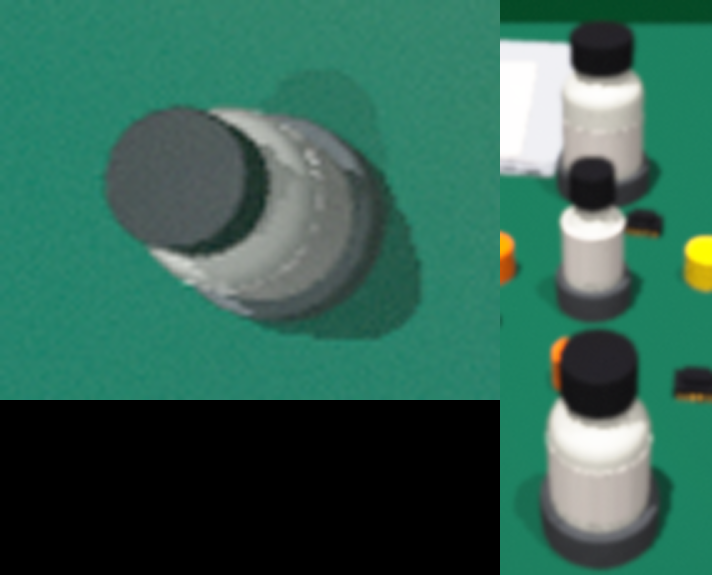

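The cap widths read 34, 45 and 56 mm, so the bottle with the 45 mm cap is the medium one: top (155,226), side (298,290). The crop shows a black cap on a white bottle, at about (0.527, 0.226). Moving above it.

{"op": "send_rows", "data": {"targets": [0,0,0,28.4,-33,0,1,0,0,0,56.8,-66,0,1,0,0,0,85.2,-99,0,1,0,0,0,113.6,-132,0,1,0,0,0,142,-165,0,1], "newtons": 40}}

```text
time_s: 2.0
eef_pos: [0.2427, -0.3585, 0.2058]
ee_rot: [0.992, 0.129, 0.0, 0.0]
ft_force: [0.8, -1.1, 0.6]
width: 1.001
finger_force: 0.0
```

{"op": "send_rows", "data": {"targets": [0,0,0,28.4,-33,0,1,0,0,0,56.8,-66,0,1,0,0,0,85.2,-99,0,1,0,0,0,113.6,-132,0,1,0,0,0,142,-165,0,1]}}

```text
time_s: 2.5
eef_pos: [0.3378, -0.1627, 0.2061]
ee_rot: [0.992, 0.129, 0.001, 0.0]
ft_force: [0.7, 0.3, 0.7]
width: 0.999
finger_force: 0.0
```

{"op": "send_rows", "data": {"targets": [0,0,0,28.4,-33,0,1,0,0,0,56.8,-66,0,1,0,0,0,85.2,-99,0,1,0,0,0,113.6,-132,0,1,0,0,0,142,-165,0,1]}}

```text
time_s: 3.0
eef_pos: [0.4329, 0.0335, 0.2061]
ee_rot: [0.992, 0.129, 0.001, 0.0]
ft_force: [0.6, -0.4, 0.7]
width: 1.004
finger_force: 0.0
```

{"op": "send_rows", "data": {"targets": [0,0,0,28.4,-33,0,1,0,0,0,56.8,-66,0,1,0,0,0,85.2,-99,0,1,0,0,0,113.6,-132,0,1,0,0,0,142,-165,0,1]}}

```text
time_s: 3.5
eef_pos: [0.5279, 0.2294, 0.2057]
ee_rot: [0.992, 0.129, 0.0, 0.0]
ft_force: [-0.1, -0.1, -0.1]
width: 1.003
finger_force: 0.0
```

{"op": "send_rows", "data": {"targets": [0,0,0,0,0,0,1,0,0,0,0,0,0,1,0,0,0,0,0,0,1]}}

```text
time_s: 3.8
eef_pos: [0.5268, 0.2266, 0.2055]
ee_rot: [0.992, 0.129, -0.0, 0.0]
ft_force: [-0.6, -0.6, 1.3]
width: 1.0
finger_force: 0.0
```

Run:
```python
from h import *
o=env.get_obs(); print(o['joints'].round(3))
p=env.get_image('wrist'); save(p,'w1')
K=np.array(p['intrinsics']);H=np.array(p['hand_eye']);Rt=R.from_quat(o['ee_rot']).as_matrix();t=np.array(o['eef_pos'])
print(H.round(3).tolist())
def fe(px,z):
    u=(np.array(px)-K[:2,2])/[K[0,0],K[1,1]]; th=np.hypot(*u)
    d=np.r_[u/th*np.sin(th),np.cos(th)]; d=Rt@H[:3,:3]@d; c=Rt@H[:3,3]+t
    return c+d*(z-c[2])/d[2]
for n,z in [('cap_medium_top',.1455),('cap_medium',.1155),('bottle_medium',0)]:
    for r in env.place_of(n,p)[:3]: print(n,np.round(r['centre'],1),round(r['conf'],2),fe(r['centre'],z).round(4))
for r in env.silhouettes('cap_medium',p)[:1]: print('sil',r['centre'],r['conf'],fe(r['centre'],.1455))
```

```text
[ 2.560e-01  2.040e-01  1.545e+00 -1.000e-03  1.394e+00  1.568e+00]
[[0.001, -0.964, -0.266, 0.067], [1.0, 0.001, -0.001, 0.001], [0.001, -0.266, 0.964, -0.168], [0.0, 0.0, 0.0, 1.0]]
cap_medium_top [276.8 211.5] 0.81 [0.5271 0.2285 0.1455]
cap_medium [279.6 198.4] 0.62 [0.53   0.2272 0.1155]
bottle_medium [283.4 177. ] 0.98 [0.5284 0.2223 0.    ]
bottle_medium [325.2 292.8] 0.18 [0.3935 0.1285 0.    ]
sil [278.5, 205.3] 0.59 [0.53193475 0.22852097 0.1455    ]
```

View pics/w1.png

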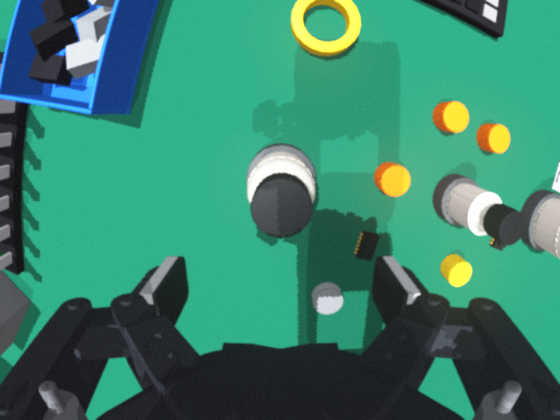

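The wrist view shows the medium cap between the fingers at about (281,206) and the small bottle far to the right at (490,220). I'll fit the edge of the cap disc to get a precise centre.

```bash
cat >> h.py <<'E'
def fe(p,o,px,z):
    K=np.array(p['intrinsics']);H=np.array(p['hand_eye']);Rt=R.from_quat(o['ee_rot']).as_matrix();t=np.array(o['eef_pos'])
    u=(np.array(px)-K[:2,2])/[K[0,0],K[1,1]]; th=np.hypot(*u)
    d=np.r_[u/th*np.sin(th),np.cos(th)]; d=Rt@H[:3,:3]@d; c=Rt@H[:3,3]+t
    return c+d*(z-c[2])/d[2]
def fproj(p,o,X):
    K=np.array(p['intrinsics']);H=np.array(p['hand_eye']);Rt=R.from_quat(o['ee_rot']).as_matrix();t=np.array(o['eef_pos'])
    c=H[:3,:3].T@(Rt.T@(np.array(X)-t)-H[:3,3]); r=np.hypot(c[0],c[1]); th=np.arctan2(r,c[2])
    return K[:2,2]+c[:2]/r*th*[K[0,0],K[1,1]]
E
python3 - <<'E'
from h import *
o=env.get_obs(); p=env.get_image('wrist'); x0,y0,f=235,135,5
im=cv2.resize(p['img'][y0:y0+115,x0:x0+100,::-1],None,fx=f,fy=f,interpolation=cv2.INTER_CUBIC)
im=np.clip(im.astype(float)*1.6,0,255).astype(np.uint8)
cx,cy=.528,.2275
for z,rad,col in [(.1455,.023,(0,0,255)),(.1155,.023,(255,0,0)),(.06,.031,(0,255,255))]:
    pts=[((fproj(p,o,[cx+rad*np.cos(a),cy+rad*np.sin(a),z])-[x0,y0]+.5)*f) for a in np.linspace(0,6.3,60)]
    cv2.polylines(im,[np.int32(pts)],False,col,1)
cv2.imwrite('pics/c2.png',im)
for px in [(277,211),(281,206),(281,211)]: print(px,fe(p,o,px,.1455).round(4))
E
```

```text
(277, 211) [0.5278 0.2284 0.1455]
(281, 206) [0.5323 0.2266 0.1455]
(281, 211) [0.5286 0.2256 0.1455]
```

View pics/c2.png

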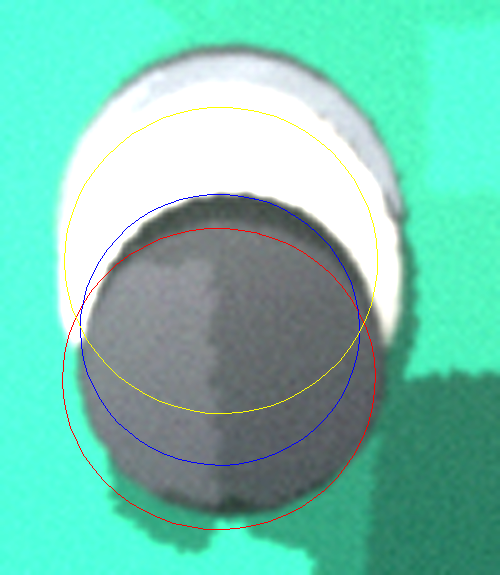

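Run:
```python
from h import *
from scipy.optimize import minimize
def fit(im,pr,c0):
    # darkness mask near the cap vs hull of rim circles, anti-aliased
    f=4; A=np.linspace(0,2*np.pi,72)
    X=lambda c:np.array([pr([c[0]+.023*np.cos(a),c[1]+.023*np.sin(a),z]) for z in (.1155,.1455) for a in A])
    b=X(c0); lo=np.int32(b.min(0)-9); hi=np.int32(b.max(0)+10)
    sub=cv2.resize(im[lo[1]:hi[1],lo[0]:hi[0]],None,fx=f,fy=f,interpolation=cv2.INTER_CUBIC).astype(float)
    return sub,lo,f,X
def mask(sub,lo,f,q):
    m=np.zeros(sub.shape[:2],np.uint8); h=cv2.convexHull(np.int32(((q-lo+.5)*f-.5)*16)); cv2.fillConvexPoly(m,h,1,cv2.LINE_8,4); return m>0
for n in ['top','side','wrist']:
    o=env.get_obs(); p=env.get_image(n)
    pr=(lambda X:fproj(p,o,X)) if n=='wrist' else (lambda X:proj(p,X))
    sub,lo,f,X=fit(p['img'],pr,[.528,.2265])
    mx,mn=sub.max(2),sub.min(2)
    for sat in (30,45):
      dark=(mx-mn<sat)&(mx<(150 if n=='wrist' else 110))
      best=max(((m&dark).sum()/(m|dark).sum(),x,y) for x in np.arange(.518,.538,.001) for y in np.arange(.218,.236,.001) for m in [mask(sub,lo,f,X([x,y]))])
      print(n,sat,np.round(best,4))
```

```text
top 30 [0.5745 0.531  0.226 ]
top 45 [0.5662 0.53   0.226 ]
side 30 [0.7353 0.529  0.227 ]
side 45 [0.6996 0.529  0.227 ]
wrist 30 [0.9109 0.531  0.226 ]
wrist 45 [0.9135 0.53   0.225 ]
```

All three cameras agree on (0.530, 0.226). Centring over the cap and descending.

{"op": "send_rows", "data": {"targets": [0,0,0,3,1.4,10,1,0,0,0,3,1.4,30,1,0,0,0,3,1.4,45,1,0,0,0,3,1.4,45,1,0,0,0,3,1.4,45,1]}}

```text
time_s: 4.75
eef_pos: [0.5302, 0.2268, 0.1599]
ee_rot: [0.992, 0.129, -0.001, 0.0]
ft_force: [0.2, 0.4, -0.2]
width: 0.996
finger_force: 0.0
```

{"op": "send_rows", "data": {"targets": [0,0,0,0,0,15,1,0,0,0,0,0,30,1,0,0,0,0,0,43,1,0,0,0,0,0,43,1,0,0,0,0,0,43,1]}}

```text
time_s: 5.25
eef_pos: [0.5301, 0.2268, 0.1168]
ee_rot: [0.992, 0.129, -0.001, 0.0]
ft_force: [0.2, 0.7, 0.6]
width: 1.0
finger_force: 0.0
```

{"op": "send_rows", "data": {"targets": [0,0,0,0,0.5,0,0.5,0,0,0,0,0.5,0,0.3,0,0,0,0,0.5,0,0,0,0,0,0,0.5,0,-0.5,0,0,0,0,0.5,0,-1], "newtons": 45}}

```text
time_s: 5.75
eef_pos: [0.5323, 0.2269, 0.1197]
ee_rot: [0.992, 0.129, 0.002, -0.0]
ft_force: [0.9, 0.0, 6.5]
width: 0.165
finger_force: 3.0
```

{"op": "send_rows", "data": {"targets": [0,0,0,0,0,0,-1,0,0,0,0,0,0,-1,0,0,0,0,0,0,-1,0,0,0,0,0,0,-1,0,0,0,0,0,0,-1]}}

```text
time_s: 6.25
eef_pos: [0.5324, 0.227, 0.1199]
ee_rot: [0.992, 0.129, 0.002, -0.0]
ft_force: [0.2, -0.5, 4.3]
width: 0.003
finger_force: 2.8
```

The fingers shut completely, so something is wrong. Looking.

Run:
```python
from h import *
o=env.get_obs(); print(o['eef_pos'].round(4),o['width'],o['ft_force'].round(1),o['wrist_torque'].round(2))
p=env.get_image('wrist');s=env.get_image('side');t=env.get_image('top')
a=p['img'][120:420,130:430,::-1]; b=cv2.resize(s['img'][200:370,220:390,::-1],(400,400),interpolation=cv2.INTER_CUBIC)
c=np.zeros((600,800,3),np.uint8); c[:400,:400]=cv2.resize(a,(400,400)); c[:400,400:]=b; c[400:,:400]=cv2.resize(t['img'][180:280,100:300,::-1],(400,200))
cv2.imwrite('pics/c3.png',c)
```

```text
[0.5324 0.227  0.1199] 0.002985613286491624 [ 0.2 -0.5  4.3] [-0.02  0.05  0.01]
```

View pics/c3.png

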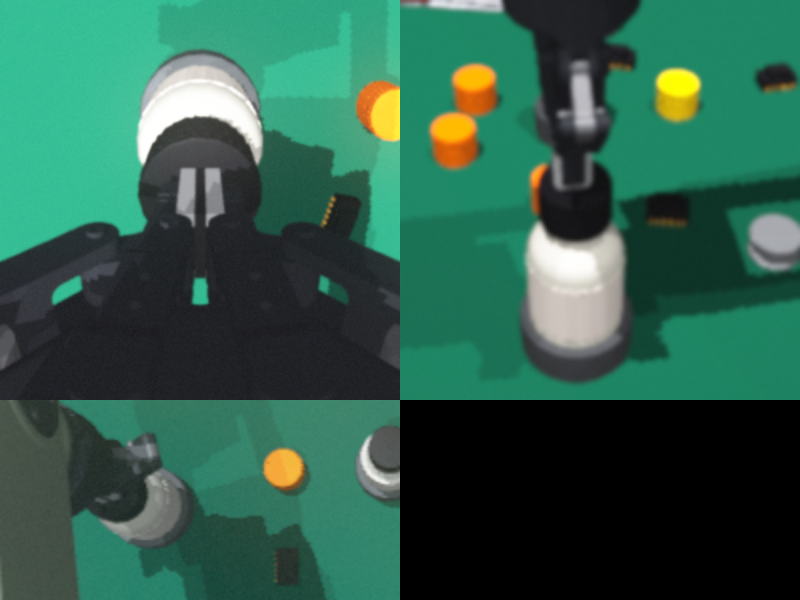

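The wrist picture shows both fingers shut on top of the cap disc, with the tips at about wrist pixel (280,248), where the cap top is at 0.1455. So the shut tips sit about 26 mm behind the reported TCP. The fingers are centred on the cap. Raising, reopening and checking.

{"op": "send_rows", "data": {"targets": [0,0,0,0,0,-25,-1,0,0,0,0,0,-35,1,0,0,0,0,0,-35,1,0,0,0,0,0,-35,1,0,0,0,0,0,-35,1]}}

```text
time_s: 6.9
eef_pos: [0.5299, 0.2262, 0.1515]
ee_rot: [0.992, 0.129, -0.001, 0.0]
ft_force: [0.8, 0.4, -0.4]
width: 0.681
finger_force: 0.0
```

{"op": "send_rows", "data": {"targets": [0,0,0,0,0,0,1,0,0,0,0,0,0,1,0,0,0,0,0,0,1,0,0,0,0,0,0,1]}}

```text
time_s: 7.3
eef_pos: [0.5306, 0.2264, 0.1524]
ee_rot: [0.992, 0.129, -0.0, 0.0]
ft_force: [0.2, -0.2, -0.0]
width: 1.0
finger_force: 0.0
```

Run:
```python
from h import *
o=env.get_obs(); print(o['eef_pos'].round(4),o['width'],o['ft_force'].round(1))
p=env.get_image('wrist');s=env.get_image('side')
c=np.zeros((420,800,3),np.uint8); c[:,:420]=p['img'][:,70:490,::-1]; c[:380,420:]=cv2.resize(s['img'][170:360,210:400,::-1],(380,380),interpolation=cv2.INTER_CUBIC)
q=fproj(p,o,o['eef_pos']).astype(int); cv2.circle(c,(int(q[0])-70,int(q[1])),3,(0,0,255),-1)
q=proj(s,o['eef_pos']); cv2.circle(c,tuple(int(v) for v in (q-[210,170])*2+[420,0]),3,(0,0,255),-1)
cv2.imwrite('pics/c4.png',c)
```

```text
[0.5306 0.2264 0.1524] 1.0000639066160708 [ 0.2 -0.2 -0. ]
```

View pics/c4.png

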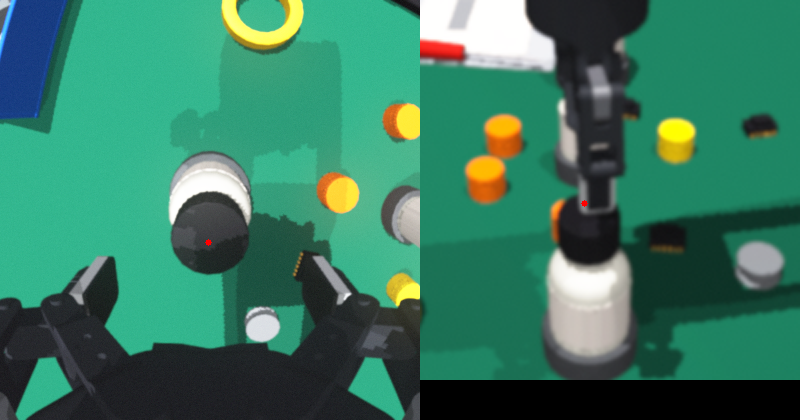

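The wrist view shows the open fingers straddling the cap at view (210,235). The side view shows the near fingertip at full-frame pixel (298,276). I'll work out that tip's real height.

Run:
```python
from h import *
o=env.get_obs(); s=env.get_image('side'); p=env.get_image('wrist'); Rt=R.from_quat(o['ee_rot']).as_matrix()
for back in (0,13,25,38):
  for sg in (1,-1):
    X=o['eef_pos']+Rt@np.array([0,sg*.048,-back/1000]); print(back,sg,proj(s,X).round(1),'wrist pad far edge',fproj(p,o,o['eef_pos']+Rt@np.array([.011,sg*.043,-back/1000])).round(1),fproj(p,o,o['eef_pos']+Rt@np.array([-.011,sg*.043,-back/1000])).round(1))
print(proj(s,[.53,.226,.1455]), o['joints'].round(4))
```

```text
0 1 [288.4 250.4] wrist pad far edge [356.4 223.9] [353.4 260. ]
0 -1 [297.  296.1] wrist pad far edge [201.7 223.7] [204.6 259.8]
13 1 [288.3 243.6] wrist pad far edge [361.9 231.7] [358.4 269.9]
13 -1 [297.  288.9] wrist pad far edge [196.1 231.5] [199.6 269.6]
25 1 [288.2 237.2] wrist pad far edge [367.7 240. ] [363.4 280.2]
25 -1 [297.  282.1] wrist pad far edge [190.2 239.8] [194.4 279.9]
38 1 [288.1 230.1] wrist pad far edge [374.8 250.4] [369.6 292.9]
38 -1 [297.  274.5] wrist pad far edge [182.8 250.1] [188.  292.6]
[292.95055898 275.22407815] [ 0.2533  0.2586  1.5919 -0.      1.2912  1.5654]
```

Both views agree: the open tips are 38 mm behind the reported TCP, which makes it 25 mm when shut. So I'll go to TCP z of about 0.093, putting the tips near 0.123 when gripping.

{"op": "send_rows", "data": {"targets": [0,0,0,0,0,20,1,0,0,0,0,0,40,1,0,0,0,0,0,55,1,0,0,0,0,0,59,1,0,0,0,0,0,59,1]}}

```text
time_s: 8.0
eef_pos: [0.5302, 0.2263, 0.0929]
ee_rot: [0.992, 0.129, -0.001, 0.0]
ft_force: [-0.1, -0.5, 0.9]
width: 1.001
finger_force: 0.0
```

{"op": "send_rows", "data": {"targets": [0,0,0,0,0,0,0.6,0,0,0,0,0,0,0.4,0,0,0,0,0,0,-1,0,0,0,0,0,0,-1,0,0,0,0,0,0,-1], "newtons": 45}}

```text
time_s: 8.5
eef_pos: [0.5315, 0.2267, 0.0949]
ee_rot: [0.992, 0.129, 0.001, -0.0]
ft_force: [-1.5, -0.0, 5.1]
width: 0.523
finger_force: 45.4
```

{"op": "send_rows", "data": {"targets": [0,0,0,0,0,0,-1,0,0,0,0,0,0,-1,0,0,0,0,0,0,-1,0,0,0,0,0,0,-1]}}

```text
time_s: 8.9
eef_pos: [0.5315, 0.2267, 0.0949]
ee_rot: [0.992, 0.129, 0.001, -0.0]
ft_force: [-2.1, 0.3, 5.6]
width: 0.523
finger_force: 45.4
```

Gripped: opening 44.5 mm, 45 N. Pushing down in steps.

{"op": "send_rows", "data": {"targets": [0,0,0,0,0,2,-1,0,0,0,0,0,4,-1,0,0,0,0,0,4,-1,0,0,0,0,0,4,-1]}}

```text
time_s: 9.3
eef_pos: [0.5315, 0.2267, 0.0914]
ee_rot: [0.992, 0.129, 0.001, -0.0]
ft_force: [-1.7, -1.7, 9.3]
width: 0.52
finger_force: 45.6
```

{"op": "send_rows", "data": {"targets": [0,0,0,0,0,1.5,-1,0,0,0,0,0,2.5,-1,0,0,0,0,0,2.5,-1,0,0,0,0,0,2.5,-1]}}

```text
time_s: 9.7
eef_pos: [0.5315, 0.2267, 0.0894]
ee_rot: [0.992, 0.129, 0.001, -0.0]
ft_force: [-3.4, -1.5, 10.3]
width: 0.519
finger_force: 46.1
```

Force 10.3 N, so about 4.7 mm down. Twisting anticlockwise (negative about tool z).

{"op": "send_rows", "data": {"targets": [0,0,-0.1,0,0,0,-1,0,0,-0.2,0,0,0,-1,0,0,-0.3,0,0,0,-1,0,0,-0.4,0,0,0,-1,0,0,-0.4,0,0,0,-1]}}

```text
time_s: 10.2
eef_pos: [0.5321, 0.2277, 0.0898]
ee_rot: [0.946, 0.324, 0.002, -0.001]
ft_force: [-1.6, 1.1, 9.9]
width: 0.521
finger_force: 45.9
```

{"op": "send_rows", "data": {"targets": [0,0,-0.13,0,0,0.3,-1,0,0,-0.26,0,0,0.3,-1,0,0,-0.39,0,0,0.3,-1,0,0,-0.52,0,0,0.3,-1,0,0,-0.65,0,0,0.3,-1]}}

```text
time_s: 10.7
eef_pos: [0.5317, 0.228, 0.0894]
ee_rot: [0.792, 0.611, 0.002, -0.0]
ft_force: [-3.4, 2.6, 11.8]
width: 0.52
finger_force: 45.9
```

{"op": "send_rows", "data": {"targets": [0,0,0,0,0,0,-1,0,0,0,0,0,0,-1]}}

```text
time_s: 10.9
eef_pos: [0.5316, 0.2279, 0.0894]
ee_rot: [0.793, 0.609, 0.002, -0.0]
ft_force: [-3.6, 1.9, 11.1]
width: 0.523
finger_force: 46.0
```

Run:
```python
from h import *
o=env.get_obs(); print({k:np.round(v,3) for k,v in o.items()})
p=env.get_image('wrist')
cv2.imwrite('pics/c5.png',cv2.resize(p['img'][120:330,140:420,::-1],None,fx=2.5,fy=2.5))
```

```text
{'time_s': np.float64(10.9), 'joints': array([0.254, 0.331, 1.642, 0.002, 1.166, 0.515]), 'joint_vel': array([ 0.   ,  0.001, -0.001, -0.002, -0.002,  0.003]), 'effort': array([ -1.934, -34.616, -23.022,  -0.778,  -0.915,   0.041]), 'eef_pos': array([0.532, 0.228, 0.089]), 'ee_rot': array([ 0.793,  0.609,  0.002, -0.   ]), 'ft_force': array([-3.619,  1.946, 11.117]), 'wrist_torque': array([0.339, 0.604, 0.008]), 'finger_force': np.float64(45.96), 'width': np.float64(0.523)}
```

View pics/c5.png

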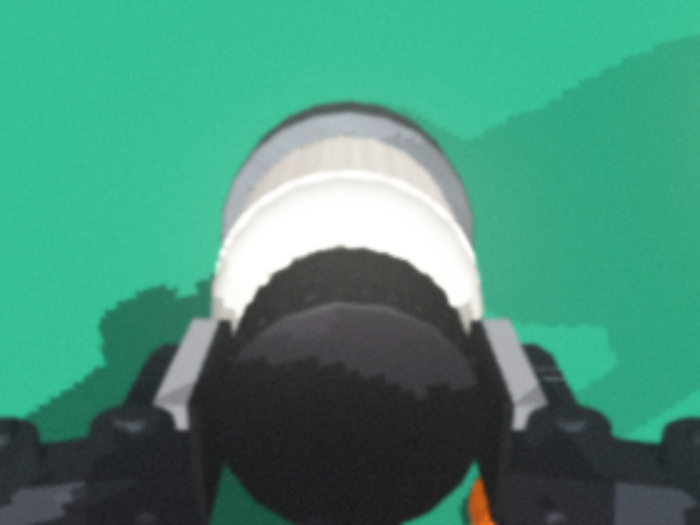

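The pads hold the cap squarely: cap disc at view (350,410), pads at (215,380) and (490,380). It has turned 60°. Lifting straight up.

{"op": "send_rows", "data": {"targets": [0,0,0,0,0,-4,-1,0,0,0,0,0,-9,-1,0,0,0,0,0,-15,-1,0,0,0,0,0,-22,-1,0,0,0,0,0,-22,-1]}}

```text
time_s: 11.45
eef_pos: [0.5313, 0.2263, 0.1096]
ee_rot: [0.793, 0.609, 0.0, 0.0]
ft_force: [0.7, -0.6, -0.1]
width: 0.52
finger_force: 46.0
```

Free: the force is back to zero. Lifting on.

{"op": "send_rows", "data": {"targets": [0,0,0,0,0,-15,-1,0,0,0,0,0,-32,-1,0,0,0,0,0,-49,-1,0,0,0,0,0,-60,-1,0,0,0,0,0,-65,-1]}}

```text
time_s: 11.95
eef_pos: [0.5316, 0.2266, 0.1758]
ee_rot: [0.793, 0.609, 0.001, 0.001]
ft_force: [-0.3, 0.2, -0.9]
width: 0.523
finger_force: 46.0
```

{"op": "send_rows", "data": {"targets": [0,0,0,0,0,0,-1,0,0,0,0,0,0,-1,0,0,0,0,0,0,-1,0,0,0,0,0,0,-1,0,0,0,0,0,0,-1]}}

```text
time_s: 12.45
eef_pos: [0.5303, 0.2263, 0.1732]
ee_rot: [0.793, 0.609, -0.001, -0.0]
ft_force: [-0.5, 0.7, -0.7]
width: 0.521
finger_force: 46.0
```

Run:
```python
from h import *
o=env.get_obs(); print({k:np.round(v,3) for k,v in o.items()})
p=env.get_image('wrist'); s=env.get_image('side')
c=np.zeros((420,800,3),np.uint8); c[:,:420]=p['img'][:,70:490,::-1]; c[:380,420:]=cv2.resize(s['img'][170:360,210:400,::-1],(380,380),interpolation=cv2.INTER_CUBIC)
for t in ('cap_medium','neck_medium'):
    for r in env.place_of(t,s)[:2]: print(t,np.round(r['centre'],1),round(r['conf'],2))
for z in (.126,.185,.195,.205,.215): print(z,proj(s,[.531,.2263,z]).round(1))
cv2.imwrite('pics/c6.png',c)
```

```text
{'time_s': np.float64(12.45), 'joints': array([0.253, 0.239, 1.572, 0.   , 1.332, 0.515]), 'joint_vel': array([ 0.   , -0.003, -0.006,  0.   ,  0.003,  0.002]), 'effort': array([ 0.0000e+00, -3.9128e+01, -2.8576e+01, -1.0000e-03,  8.0000e-03,
       -0.0000e+00]), 'eef_pos': array([0.53 , 0.226, 0.173]), 'ee_rot': array([ 0.793,  0.609, -0.001, -0.   ]), 'ft_force': array([-0.462,  0.655, -0.703]), 'wrist_torque': array([-0.016,  0.032, -0.025]), 'finger_force': np.float64(45.96), 'width': np.float64(0.521)}
cap_medium [297.4 251.2] 0.59
neck_medium [295.7 285.2] 0.92
neck_medium [293.4 346.4] 0.28
0.126 [292.3 285.3]
0.185 [292.  253.8]
0.195 [292.  248.1]
0.205 [291.9 242.2]
0.215 [291.8 236.3]
```

View pics/c6.png

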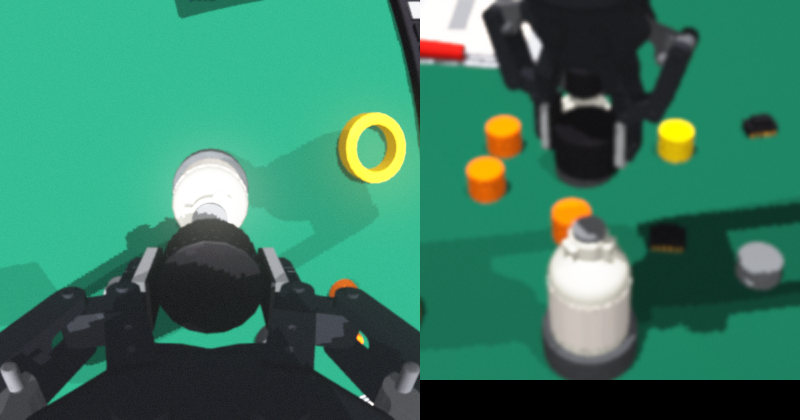

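The side view shows the cap held level at view (585,145), above the open neck at (588,232). Its rim is about 6.5 cm above the neck, and the bystanders are in place. Handing in.

```bash
python3 -c "
from plant import env
print(env.finish_job())"
```

```text
the job is handed in; nothing more can be done
None
```

The medium bottle is open: its cap was pushed down, turned 60° anticlockwise and lifted off, and the arm now holds it level and still about 6.5 cm above the neck; the job is handed in at about 12.5 s (no verdict was shown), after a first grip closed above the cap and was redone.

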